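# Stack the glued boxes and let the weight press down on them

## Robot

A 6-joint arm with a two-finger parallel gripper is mounted at the origin on the work surface. World frame = base frame: x ahead of the robot, y to its left, z up, the work surface at z = 0. Lengths are in m, angles in rad, forces in N, time in s.
With the tool pointing down it reaches from about 0.325 to 0.75 m from the base axis. Payload 7.6 kg.
Tool frame: the origin (TCP) lies midway between the tips of the shut fingers; the grasp point (between the pads) lies 19 mm behind it; z points along the fingers, y is the line along which they close (so a half turn about z gives the same grasp; the last joint's range is limited). The gripper opens to 85 mm and grips with 20 to 120 N. Pads are 22 mm wide; open, the fingers measure 114 mm over their backs; the gripper's body (76 mm by 85 mm) begins 54 mm behind the grasp point. The pads swing forward as they close: fully open they stand 13 mm farther back than shut.
Start: joints at [-1.212, 0.052, 1.401, -0, 1.689, -0.07], TCP at [0.218, -0.477, 0.231] pointing down, gripper open.
Joint ranges: [-2.9, 2.9], [-0.91, 2.17], [0.12, 2.37], [-1.06, 4.2], [0.26, 2.73], [-2.93, 2.93]. Speed limits (rad/s): [2.57, 2.57, 3.01, 3.14, 3.14, 3.14].

## Interface

Orientations are given as a unit quaternion [w, x, y, z].
In Python, from rig import env, hand, capture, job gives the robot as it stands. Calls block until the motion is done:
- env.movep(position, orientation): joint-space move of the TCP to a pose.
- env.servo_line(position, orientation=None, v=0.15, stop_force=None): straight line of the TCP; orientation=None keeps the orientation; v is the mean speed in m/s. With stop_force (N) it stops when the force on the tool has changed by that much, and returns True; else False.
- env.move_joints(angles): joint-space move.
- hand.move_gripper(opening, newtons=None): opening from 0.0 (shut) to 1.0 (fully open); newtons is the grip in N (None keeps the last); returns when the fingers have stopped.
- env.wait(seconds).
- env.ik(position, orientation): joint angles nearest the present ones, or None.
- capture(name): name is "scene" or "top"; returns a dict with "frame" (480x640x3 uint8, blue, green, red), "depth" (480x640 float32, m along the optical axis (not along the pixel's ray), 0 where there is no reading), "K" (3x3 intrinsics, pixels), "eye" and "rotation" of the camera in the world. Camera axes: x right, y up, looking along -z (the intrinsics and any distortion apply to the point x, -y, -z); pixel columns grow to the right and rows downward; lengths in m; the calibration is good to about 2 mm. A picture is of the moment at which its call begins.
A pose or a line that the arm cannot do raises env.MotionError and nothing moves.
- job.hand_in(): hands the job in; it is judged then, once.
Readings, each from a call of its own:
- env.current_time(): time.
- env.current_q(): joint angles.
- env.current_qvel(): joint speeds.
- env.current_joint_torque(): joint torques, N m.
- env.current_ee_pos(): TCP position.
- env.current_tcp_rot(): TCP orientation.
- env.current_wrist_force(): force on the tool from outside, world axes, zero at the start.
- env.current_ft_torque(): the same for the moment, N m.
- env.current_grip_width(): opening from 0.0 (shut) to 1.0 (fully open).
- env.current_grip_force(): force on a finger pad.
Only numpy, scipy, OpenCV 4.12 (cv2) and the standard library are available. Lean on these libraries where they do the work, as an engineer would, in place of code of your own. Each camera call takes 0.05 s, during which the arm holds its last target. There are 200 camera calls.

## Task

Put the freshly glued gift boxes under the weight press: clear the glue pot off the press tray and stand it upright in the small wooden crate, then stack every gift box flat in the middle of the tray, the largest at the bottom and each next smaller one on top, long sides along the tray's long side. Slide the tray fully home under the raised press plate, then lift the crank's handle to raise the pawl off the ratchet and let the crank turn back slowly until the plate rests with its weight on the stack; do not let it race down, stop there without running the lifting lug far down away from the carriage, and let go so that the pawl drops back. Leave the tape roll, the glue bottle and the white cup where they stand.

Things in the scene. Friction and masses are not known exactly. Their poses are not given: they have to be found in the camera images.
- box_a_mid (a point): the largest gift box (absent in some runs): flat kraft-cardboard box 150 x 68 mm, 25 mm high, 40 to 200 g; either face up will do. Point at its centre, 12.5 mm above its underside; its x axis runs along its long side, y across, z up as it lies at the start
- box_b_mid (a point): the second largest gift box (absent in some runs): flat kraft-cardboard box 125 x 60 mm, 25 mm high, 40 to 200 g; either face up will do. Point at its centre, 12.5 mm above its underside; its x axis runs along its long side, y across, z up as it lies at the start
- box_c_mid (a point): the third largest gift box (absent in some runs): flat kraft-cardboard box 100 x 52 mm, 25 mm high, 40 to 200 g; either face up will do. Point at its centre, 12.5 mm above its underside; its x axis runs along its long side, y across, z up as it lies at the start
- box_d_mid (a point): the smallest gift box (absent in some runs): flat kraft-cardboard box 78 x 44 mm, 25 mm high, 40 to 200 g; either face up will do. Point at its centre, 12.5 mm above its underside; its x axis runs along its long side, y across, z up as it lies at the start
- pot_mid (a point): glue pot, closed: upright white cylinder 60 mm in diameter and 70 mm high with a steel lid, about 250 g, standing on the press tray at the start. Point at its centre, 35 mm above its underside; z is its axis
- crate: open wooden crate, fixed, 130 x 130 mm outside, 45 mm high, walls and floor 5 to 6 mm thick. Origin at the centre of its underside, on the table; x and y along its sides
- tray_mid (a point): centre of the top face of the press tray, an aluminium plate 170 x 100 mm that slides sideways on the press base (a steel plate 180 x 315 mm, 10 mm thick); top face 22 mm above the table. x along its 170 mm side (x points away from the robot, to the far end), z up; pushing it home moves it along its -y
- tray_post (a point): middle of the upright black post (24 mm in diameter, 85 mm high, from 22 to 107 mm above the table; this point 65 mm above the table) by which the tray is slid; it stands 130 mm from the tray's centre along the tray's -x, towards the robot
- tray (a joint): how far the tray is pushed in, m: 0 = fully out (the place to load it), 0.20 = fully home at its stop, centred under the press plate. Needs about 3 N, stays where it is left
- press_plate: press plate, a heavy grey steel plate 140 x 110 mm, 22 mm thick, on a carriage that runs up and down the press column, fixed in x and y over the place where the tray is when home. It bears on the stack with about 18 N. (For where it is use plate_face.)
- plate_face (a point): centre of the underside of the press plate, the face that comes to rest on the stack; 170 mm above the table when fully raised (crank at 0), 12 mm lower for each radian the crank has turned back, until it sits on something
- lug_top (a point): top face of the steel lifting lug on the column's side, which carries the plate's carriage from below and is geared to the crank: 12 mm down for each radian the crank turns back. It cannot push the plate down: once the plate sits on something, turning on only opens a gap between lug and carriage
- carriage_foot (a point): underside of the carriage, 23 mm below plate_face in height; it rests on the lug's top while the plate hangs (gap 0)
- crank_axis (a point): fixed point on the crank's upright axis, on top of the press column (90 mm square, carrying a ratchet disc 144 mm in diameter at 205 to 229 mm above the table), at the height of the middle of the grip when the pawl is fully down
- crank (a joint): angle of the crank, rad: grows as the crank turns back, which is CLOCKWISE seen from above and lowers the plate. The plate's weight drives it that way (about 4 to 6 N at the grip while the plate hangs free, less while turning, as drag grows with speed); once the plate rests on something the push falls to about 1 N. Turning it anticlockwise winds the plate up. Range -0.2 to 10.8, more than one turn
- crank_grip_mid (a point): middle of the crank's upright wooden grip, 28 mm in diameter and 52 mm high, spinning freely on its spindle, 58 mm from the crank's axis. Its underside is 251 mm above the table with the pawl down. The grip and the pawl under it are one piece that slides up and down in the crank's arm
- pawl (a joint): how far the grip and pawl are lifted, m: 0 = fully down between the teeth, 0.018 = fully lifted. From 0.008 it is clear of the teeth and the crank is free both ways; a spring and its weight (3 to 6 N in all) push it down, and released it catches at the next of the 12 ratchet teeth, 30 degrees apart, and stops the crank turning back. Winding up it clicks over the teeth by itself
- tape: bystander: roll of parcel tape lying flat, 96 mm in diameter, 50 mm high; origin at the centre of its underside
- bottle: bystander: white bottle, 56 mm in diameter, 150 mm high; origin at the centre of its underside
- cup: bystander: white ceramic cup, 76 mm in diameter, 90 mm high; origin at the centre of its underside

How it is judged:
By the outcome, as a careful person would: the job done as asked, in the order asked, and still so for the second after the job is handed in, with the robot touching nothing.
Of box_a, box_b, box_c, box_d only 2 to 4 are there at a start; the rules pass over those that are not, and their reading is None.
At some moment in a run one of box_a may be knocked a few centimetres aside while the robot is not near it.
Once in a run the grip may slacken for a moment while it holds something.
It also fails if it takes over 210 s, if anything falls off the work surface, if the arm or the gripper's body presses on something with over 40 N, if the wrist force passes 120 N, or if a joint passes its speed limit or range.

## Working session

There is one attempt and no reset: what is moved stays moved. The work goes in short steps, each a Python script; the robot and the scene stay as the last script left them, time stands still between calls to the robot, and variables do not carry over. Pictures are saved under pics/ and viewed, at most 14 in all, crops included, and the job is handed in when it is done.

```bash
ls; mkdir -p pics; python3 - <<'E'
from rig import env,hand,capture,job
import cv2,numpy as np,pickle
for n in("scene","top"):
    c=capture(n); cv2.imwrite(f"pics/{n}0.png",c["frame"]); pickle.dump(c,open(f"{n}0.pkl","wb"))
    print(n,c["K"].tolist(),c["eye"],c["rotation"],[k for k in c],(c["depth"]>0).mean())
print(env.current_time(),env.current_tcp_rot())
E
```

```text
pics
scene [[511.178832454489, 0.0, 323.31119361032876], [0.0, 511.178832454489, 240.72308280798404], [0.0, 0.0, 1.0]] [1.13071255 0.15849067 1.20992022] [0.56540358 0.1641494  0.21754241 0.77849153] ['frame', 'depth', 'K', 'eye', 'rotation'] 0.99599609375
top [[456.08356193880127, 0.0, 320.24998683907194], [0.0, 456.08356193880127, 234.608394603566], [0.0, 0.0, 1.0]] [ 0.41454602 -0.03521773  1.38499593] [-0.69713255 -0.03462524  0.03203746  0.71538864] ['frame', 'depth', 'K', 'eye', 'rotation'] 0.996162109375
0.1 [-7.02527014e-04  9.77102396e-01  2.12768423e-01 -1.12735123e-04]
```

View pics/scene0.png

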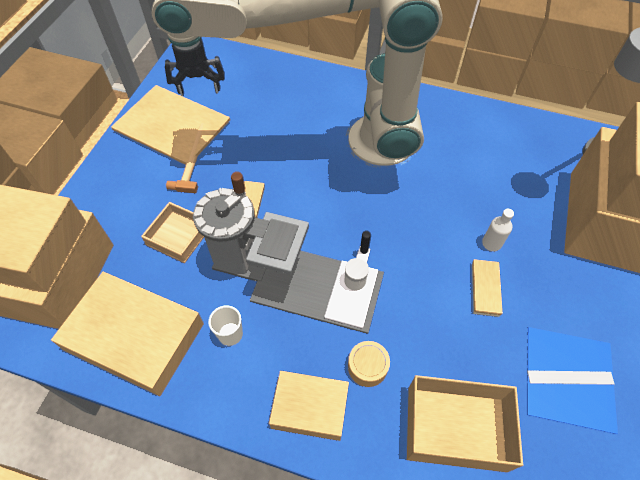

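View pics/top0.png

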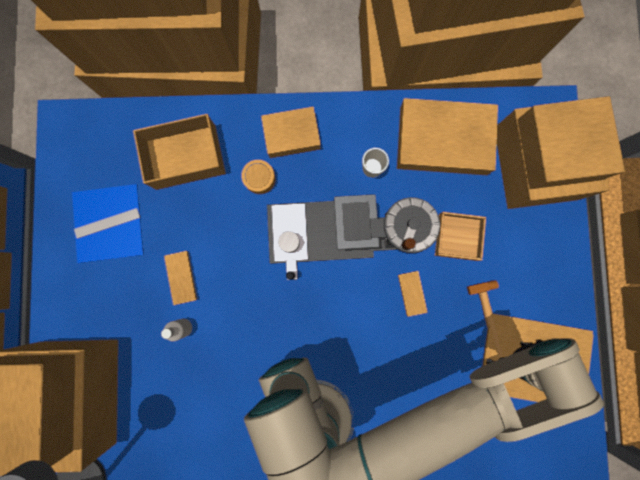

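The two views show the tray with the pot at top (290,240), kraft boxes at top (181,278) and (413,294), and the crate at (462,236). The column and crank are at (411,225) and the cup at (375,161). Tape (258,176) and bottle (177,330) stand clear. I'll measure these next.

```bash
cat > h.py <<'E'
import cv2,numpy as np,pickle
from scipy.spatial.transform import Rotation as R
def Rm(c):
    w,x,y,z=c["rotation"]; return R.from_quat([x,y,z,w]).as_matrix()
def ray(c,uv):
    uv=np.atleast_2d(uv).astype(float); K=c["K"]
    d=np.stack([(uv[:,0]-K[0,2])/K[0,0],-(uv[:,1]-K[1,2])/K[1,1],-np.ones(len(uv))],1)
    return d@Rm(c).T
def plane(c,uv,z):
    d=ray(c,uv); e=np.array(c["eye"]); return e+d*((z-e[2])/d[:,2])[:,None]
def cloud(c):
    v,u=np.mgrid[:480,:640]; d=ray(c,np.stack([u.ravel(),v.ravel()],1))
    return (np.array(c["eye"])+d*c["depth"].reshape(-1,1)).reshape(480,640,3)
def blobs(c,mask,z,amin=40):
    """min-area rectangles of mask blobs, cast on plane z: centre, sizes, yaw of long side, pixel"""
    out=[]
    for k in cv2.findContours(mask.astype(np.uint8),cv2.RETR_EXTERNAL,cv2.CHAIN_APPROX_NONE)[0]:
        if cv2.contourArea(k)<amin: continue
        w=plane(c,k[:,0],z)[:,:2]
        (cx,cy),(a,b),t=cv2.minAreaRect((w*1000).astype(np.float32))
        if a<b: a,b,t=b,a,t+90
        out.append((round(cx/1e3,4),round(cy/1e3,4),round(a),round(b),round((t+90)%180-90,1),k[:,0].mean(0).round().tolist()))
    return out
def kraft(c):
    h=cv2.cvtColor(c["frame"],cv2.COLOR_BGR2HSV); return (h[...,0]<28)&(h[...,0]>8)&(h[...,1]>70)&(h[...,2]>60)
E
python3 - <<'E'
from h import *
for n in("top","scene"):
    c=pickle.load(open(n+"0.pkl","rb")); P=cloud(c); z=P[...,2]
    print(n,"table z",np.median(z[(c["frame"][...,0]>120)&(c["frame"][...,2]<60)]))
    for lab,m,zz in(("box25",kraft(c)&(abs(z-.025)<.008),.025),("crate45",kraft(c)&(abs(z-.045)<.006),.045),("tray",(abs(z-.022)<.005)&(c["frame"].min(2)>150),.022),
      ("pot",(abs(z-.092)<.008),.092),("plate192+",abs(z-.192)<.006,.192),("disc229",abs(z-.229)<.006,.229),("grip303",(abs(z-.303)<.01),.303),("post107",abs(z-.107)<.007,.107),("base",abs(z-.010)<.004,.01)):
        for b in blobs(c,m,zz): 
            if b[0]>.1 and b[0]<.85: print(lab,b)
E
```

```text
top table z 0.00040426707505503146
box25 (0.2008, 0.5795, 95, 9, 1.0, [115.0, 357.0])
box25 (0.2622, -0.6392, 364, 245, 85.9, [524.0, 328.0])
box25 (0.3621, -0.2995, 123, 60, 9.8, [412.0, 293.0])
box25 (0.4268, 0.3879, 148, 69, 10.9, [180.0, 277.0])
box25 (0.796, 0.4849, 137, 42, -6.0, [149.0, 154.0])
box25 (0.7384, -0.5912, 256, 10, 6.1, [503.0, 167.0])
crate45 (0.5275, -0.4475, 130, 129, 81.8, [462.0, 236.0])
crate45 (0.7238, 0.1511, 95, 93, -0.9, [256.0, 177.0])
tray (0.5377, 0.0602, 203, 99, 1.8, [290.0, 236.0])
pot (0.2807, 0.3754, 55, 40, 13.7, [178.0, 330.0])
pot (0.5211, 0.0601, 57, 57, -1.5, [288.0, 241.0])
pot (0.7248, 0.3496, 193, 10, -78.4, [185.0, 174.0])
pot (0.748, -0.1972, 74, 72, -2.0, [375.0, 160.0])
pot (0.7794, 0.4769, 165, 34, 7.8, [141.0, 156.0])
pot (0.7365, -0.5922, 256, 12, 5.8, [512.0, 161.0])
plate192+ (0.1533, 0.5816, 194, 15, 0.2, [84.0, 388.0])
plate192+ (0.5608, -0.1382, 140, 130, 1.9, [359.0, 222.0])
plate192+ (0.7376, -0.5924, 198, 9, 5.7, [528.0, 151.0])
disc229 (0.1695, -0.0038, 94, 8, 20.6, [313.0, 378.0])
disc229 (0.12, 0.5977, 240, 17, 2.1, [69.0
[... 3310 characters left out ...]
1.1105, 262, 40, 0.5, [25.0, 24.0])
grip303 (0.4969, -0.2422, 30, 25, 22.6, [237.0, 177.0])
grip303 (0.1235, 0.609, 253, 30, 0.6, [629.0, 154.0])
grip303 (0.1786, 0.0549, 87, 50, -83.4, [398.0, 111.0])
grip303 (0.2459, -0.5203, 47, 37, -40.5, [175.0, 78.0])
grip303 (0.199, -0.4279, 54, 44, -84.1, [215.0, 74.0])
post107 (0.5887, -0.2605, 94, 24, -75.7, [228.0, 252.0])
post107 (0.4269, 0.058, 22, 22, 1.6, [366.0, 234.0])
post107 (0.7652, -0.6003, 289, 122, -19.7, [59.0, 281.0])
post107 (0.2872, 0.3847, 48, 41, 74.0, [502.0, 224.0])
post107 (0.1039, 0.6506, 307, 148, 0.3, [595.0, 212.0])
base (0.5616, -0.094, 444, 181, -88.3, [312.0, 292.0])
base (0.5167, -0.4677, 108, 88, -8.2, [167.0, 230.0])
```

```bash
cat >> h.py <<'E'
def q(deg): t=np.radians(deg)/2; return [0,float(np.cos(t)),float(np.sin(t)),0]
E
cat > st.py <<'E'
from rig import env,hand,capture,job
from h import *
def st(*a):
    print(*a,"t%.1f"%env.current_time(),np.round(env.current_ee_pos(),4),"F",np.round(env.current_wrist_force(),1),"w%.3f"%env.current_grip_width(),"gf%.0f"%env.current_grip_force(),flush=True)
E
python3 - <<'E'
from st import *
from scipy.optimize import least_squares
for n in("top","scene"):
    c=pickle.load(open(n+"0.pkl","rb")); P=cloud(c)
    m=(abs(P[...,2]-.229)<.008)&(np.hypot(P[...,0]-.55,P[...,1]+.265)<.09)
    k=cv2.convexHull(np.argwhere(m)[:,::-1].astype(np.int32))[:,0]
    w=plane(c,k,.229)[:,:2]
    r=least_squares(lambda p:np.hypot(w[:,0]-p[0],w[:,1]-p[1])-p[2],[.55,-.265,.072],loss="soft_l1",f_scale=.002)
    print(n,r.x,np.abs(r.fun).mean())
home=env.current_q()
for p,s in(((.523,.0606,.3),1.7),((.523,.0606,.048),1.7),((.529,-.4465,.03),-8.4),((.40,-.17,.28),0),((.548,-.262,.27),0),((.61,-.285,.28),0),((.429,.389,0),10.9),((.362,-.299,0),9.8),((.557,.061,.2),1.7),((.43,-.14,.06),1.7)):
    for d in(0,180):
        a=env.ik(p,q(s+d)); print(p,s+d,None if a is None else np.round(a,2))
E
```

```text
top [ 0.54492812 -0.26649246  0.06955654] 0.0005101697210466613
scene [ 0.55082435 -0.26304519  0.07033994] 0.0008435473030701009
(0.523, 0.0606, 0.3) 1.7 [ 0.05  0.05  1.27 -0.    1.82  1.59]
(0.523, 0.0606, 0.3) 181.7 [ 0.05  0.05  1.27 -0.    1.82 -1.56]
(0.523, 0.0606, 0.048) 1.7 [ 0.05  0.2   1.62 -0.    1.32  1.59]
(0.523, 0.0606, 0.048) 181.7 [ 0.05  0.2   1.62 -0.    1.32 -1.56]
(0.529, -0.4465, 0.03) -8.4 [-0.75  0.66  1.06 -0.    1.43  0.96]
(0.529, -0.4465, 0.03) 171.6 [-0.75  0.66  1.06 -0.    1.43 -2.18]
(0.4, -0.17, 0.28) 0 [-0.49 -0.21  1.55 -0.    1.8   1.08]
(0.4, -0.17, 0.28) 180 [-0.49 -0.21  1.55 -0.    1.8  -2.06]
(0.548, -0.262, 0.27) 0 [-0.51  0.28  1.07 -0.    1.79  1.06]
(0.548, -0.262, 0.27) 180 [-0.51  0.28  1.07 -0.    1.79 -2.08]
(0.61, -0.285, 0.28) 0 [-0.49  0.49  0.78 -0.    1.87  1.08]
(0.61, -0.285, 0.28) 180 [-0.49  0.49  0.78 -0.    1.87 -2.06]
(0.429, 0.389, 0) 10.9 [ 0.67  0.4   1.48 -0.    1.26  2.05]
(0.429, 0.389, 0) 190.9 [ 0.67  0.4   1.48 -0.    1.26 -1.09]
(0.362, -0.299, 0) 9.8 [-0.77  0.12  1.81 -0.    1.21  0.63]
(0.362, -0.299, 0) 189.8 [-0.77  0.12  1.81 -0.    1.21 -2.51]
(0.557, 0.061, 0.2) 1.7 [ 0.04  0.16  1.34 -0.    1.63  1.58]
(0.557, 0.061, 0.2) 181.7 [ 0.04  0.16  1.34 -0.    1.63 -1.56]
(0.43, -0.14, 0.06) 1.7 [-0.4  -0.02  1.83 -0.    1.34  1.14]
(0.43, -0.14, 0.06) 181.7 [-0.4  -0.02  1.83 -0.    1.34 -2.  ]
```

```bash
python3 - <<'E'
from st import *
hand.move_gripper(1.0,50)
env.movep([.37,-.17,.30],q(1.7)); env.movep([.523,.0607,.22],q(1.7)); st("above")
print(env.servo_line([.523,.0607,.047],v=.15,stop_force=15)); st("down")
hand.move_gripper(0,50); st("grip")
env.servo_line([.523,.0607,.25],v=.15); st("lift")
c=capture("scene"); pickle.dump(c,open("scene1.pkl","wb")); cv2.imwrite("pics/scene1.png",c["frame"])
c=capture("top"); pickle.dump(c,open("top1.pkl","wb")); P=cloud(c); print([b for b in blobs(c,kraft(c)&(abs(P[...,2]-.025)<.008),.025) if .2<b[0]<.85])
env.movep([.37,.03,.30],q(1.7)); env.movep([.36,-.22,.30],q(-8.4)); env.movep([.529,-.4465,.22],q(-8.4)); st("over crate")
E
```

```text
above t2.7 [0.5231 0.0595 0.2205] F [-0.6  0.2 -1. ] w1.002 gf0
False
down t4.0 [0.5237 0.0607 0.0481] F [-0.7  0.8  0.8] w1.000 gf0
grip t4.4 [0.5236 0.0607 0.048 ] F [-0.3 -0.2  4.5] w0.689 gf54
lift t5.9 [0.5226 0.0607 0.2488] F [-0.5  1.2 -2.4] w0.692 gf54
[(0.2135, -0.6249, 378, 318, 78.6, [525.0, 346.0]), (0.3621, -0.2996, 123, 59, 10.0, [412.0, 293.0]), (0.4268, 0.3878, 148, 69, 10.9, [180.0, 277.0]), (0.7367, -0.5917, 253, 11, 6.0, [503.0, 167.0])]
over crate t8.8 [ 0.5296 -0.4455  0.2214] F [ 0.3 -0.5 -2.4] w0.692 gf54
```

View pics/scene1.png

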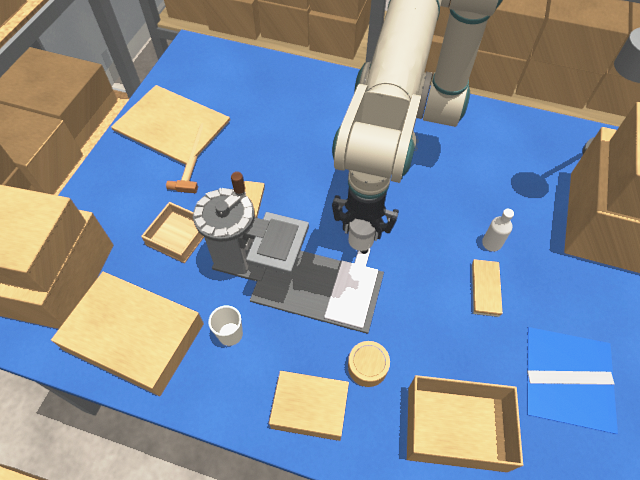

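The pot is held in the fingers at (362,233). Only boxes A and B are present, and nothing was hidden under the arm. Next I place the pot and then take box A.

```bash
python3 - <<'E'
from st import *
env.servo_line([.529,-.4465,.05],v=.15); env.wait(.2)
print(env.servo_line([.529,-.4465,.029],v=.03,stop_force=5)); st("placed")
hand.move_gripper(.85); st("open")
p=env.current_ee_pos()
env.servo_line([.529,-.4465,.22],v=.15); st("up")
env.movep([.37,-.22,.30],q(0))
c=capture("scene"); P=cloud(c); z=P[...,2]
print("pot",[b for b in blobs(c,abs(z-.076)<.006,.076) if abs(b[0]-.53)<.08 and abs(b[1]+.45)<.08])
env.movep([.37,.10,.30],q(10.9-180)); env.movep([.42,.30,.30],q(10.9-180))
c=capture("top"); P=cloud(c); print("boxes",[b for b in blobs(c,kraft(c)&(abs(P[...,2]-.025)<.008),.025) if .2<b[0]<.85])
cv2.imwrite("pics/scene2.png",capture("scene")["frame"]); st()
E
```

```text
True
placed t10.9 [ 0.5288 -0.4464  0.032 ] F [-0.1 -0.2  3.7] w0.690 gf55
open t11.2 [ 0.528  -0.4456  0.0302] F [ 0.4 -0.6 -0.7] w0.849 gf0
up t12.6 [ 0.5288 -0.4463  0.2186] F [-0.1  0.2 -0.7] w0.849 gf0
pot [(0.5285, -0.4435, 60, 58, -71.8, [174.0, 221.0])]
boxes [(0.2145, -0.627, 375, 322, 80.2, [525.0, 346.0]), (0.3854, 0.339, 62, 50, 11.2, [198.0, 290.0]), (0.3621, -0.2995, 123, 60, 9.8, [412.0, 293.0]), (0.4732, 0.3655, 69, 53, -80.3, [188.0, 261.0]), (0.7338, -0.5916, 246, 11, 5.5, [503.0, 168.0])]
t16.8 [0.4203 0.2986 0.3007] F [ 0.5 -0.3 -0.4] w0.851 gf0
```

View pics/scene2.png

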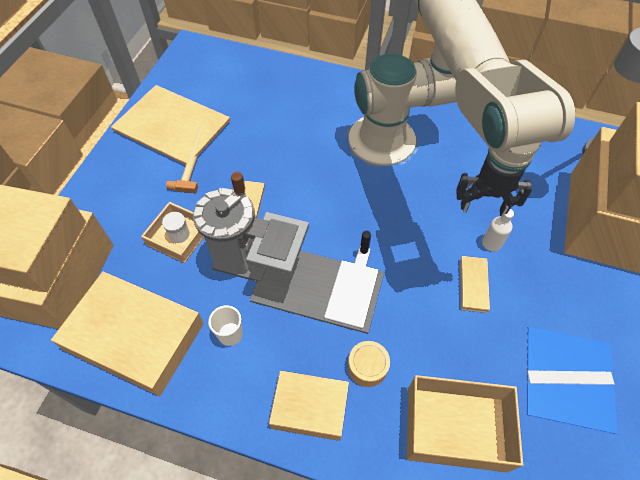

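The pot stands in the crate at (174,222). Box A has been knocked to (475,284), so I'll re-measure it from the scene view and grasp it.

```bash
python3 - <<'E'
from st import *
c=capture("scene"); P=cloud(c)
b=[b for b in blobs(c,kraft(c)&(abs(P[...,2]-.025)<.008),.025) if abs(b[0]-.43)<.06 and abs(b[1]-.37)<.07]; print(b)
x,y,L,W,t,_=b[0]; x-=.002; y-=.0008; assert 140<L<160 and 60<W<76
s=t-180
hand.move_gripper(1.0,40)
env.movep([x,y,.15],q(s)); print(env.servo_line([x,y,-.001],v=.1,stop_force=10)); st("down")
hand.move_gripper(0,40); st("grip")
env.servo_line([x,y,.12],v=.12); st("lift")
env.movep([.50,.20,.16],q(t-180)); env.movep([.557,.0612,.16],q(1.7-180)); st("over tray")
c=capture("scene"); pickle.dump(c,open("scene3.pkl","wb")); cv2.imwrite("pics/scene3.png",c["frame"])
E
```

```text
[(0.4304, 0.3576, 152, 69, 10.9, [475.0, 283.0])]
False
down t19.5 [ 4.288e-01  3.571e-01 -3.000e-04] F [ 0.2 -0.7  0.3] w0.999 gf0
grip t19.8 [ 4.289e-01  3.571e-01 -2.000e-04] F [-0.5 -0.2  3. ] w0.785 gf47
lift t21.0 [0.4279 0.3565 0.1188] F [ 0.2  0.2 -2.5] w0.790 gf46
over tray t22.4 [0.5568 0.0621 0.1594] F [-0.4  0.5 -1.6] w0.787 gf46
```

View pics/scene3.png

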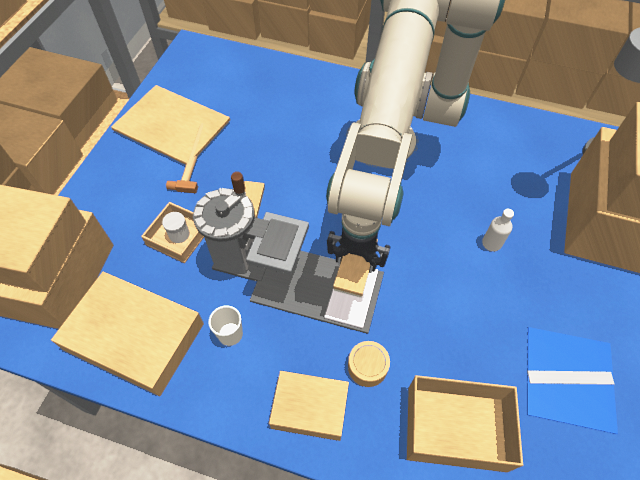

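Box A is held over the tray at (352,273). I'll set it down and fetch box B.

```bash
python3 - <<'E'
from st import *
X,Y=.557,.0612
env.servo_line([X,Y,.045],v=.12); env.wait(.2)
print(env.servo_line([X,Y,.017],v=.03,stop_force=5)); st("placed A")
hand.move_gripper(1.0); env.servo_line([X,Y,.16],v=.15)
env.movep([.38,0.03,.25],q(10-180)); env.movep([.36,-.12,.25],q(10-180))
cs=capture("scene"); ct=capture("top")
for n,c in(("s",cs),("t",ct)):
    z=cloud(c)[...,2]
    print(n,"A",[b for b in blobs(c,kraft(c)&(abs(z-.047)<.008),.047) if abs(b[0]-.557)<.06 and abs(b[1]-.06)<.07],
     "tray",[b for b in blobs(c,(abs(z-.022)<.006)&(c["frame"].min(2)>150),.022) if abs(b[0]-.557)<.09 and abs(b[1]-.06)<.07],
     "post",[b for b in blobs(c,abs(z-.107)<.007,.107) if abs(b[0]-.425)<.06 and abs(b[1]-.06)<.07],
     "B",[b for b in blobs(c,kraft(c)&(abs(z-.025)<.008),.025) if abs(b[0]-.36)<.06 and abs(b[1]+.3)<.07])
E
```

```text
True
placed A t24.5 [0.5568 0.0612 0.0218] F [-0.9 -1.1  3.9] w0.787 gf47
s A [(0.5586, 0.0611, 153, 66, 1.6, [351.0, 290.0])] tray [(0.5569, 0.0619, 172, 101, 1.9, [350.0, 297.0])] post [(0.4278, 0.0578, 25, 21, 15.6, [366.0, 234.0])] B [(0.3585, -0.2892, 126, 55, 21.4, [255.0, 195.0])]
t A [(0.5545, 0.0601, 148, 67, 1.7, [289.0, 231.0])] tray [(0.5375, 0.0609, 203, 100, 2.1, [289.0, 236.0])] post [(0.4245, 0.0566, 22, 20, -1.1, [290.0, 275.0])] B [(0.3621, -0.2995, 123, 60, 10.5, [413.0, 293.0])]
```

```bash
python3 - <<'E'
from st import *
x,y,s=.364,-.299,10
hand.move_gripper(1.0,40)
env.movep([x,y,.15],q(s)); print(env.servo_line([x,y,-.001],v=.1,stop_force=10)); st("down")
hand.move_gripper(0,40); st("grip")
z0=env.current_ee_pos()[2]
env.servo_line([x,y,.2],v=.12); st("lift")
env.movep([.37,-.05,.25],q(s)); env.movep([.557,.0612,.18],q(1.7)); st("over tray")
c=capture("scene"); cv2.imwrite("pics/scene4.png",c["frame"])
E
```

```text
False
down t31.7 [ 0.3644 -0.2993 -0.0004] F [-0.2  0.4  0.5] w1.005 gf0
grip t32.1 [ 0.3643 -0.2993 -0.0004] F [-0.3  1.3  4.4] w0.689 gf44
lift t33.9 [ 0.3638 -0.2988  0.1992] F [-0.1 -0.6 -1.6] w0.696 gf44
over tray t35.8 [0.5569 0.06   0.1803] F [-0.4 -0.3 -1.2] w0.693 gf44
```

View pics/scene4.png

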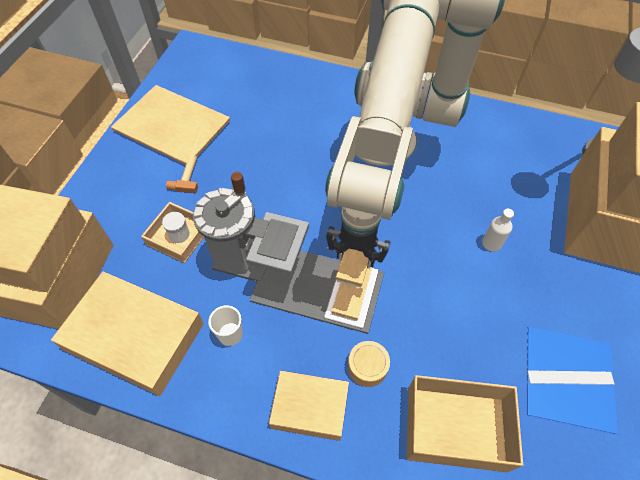

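Box B is held above box A at (352,265).

```bash
python3 - <<'E'
from st import *
X,Y=.5565,.0610
env.servo_line([X,Y,.07],v=.12); env.wait(.2)
print(env.servo_line([X,Y,.042],v=.03,stop_force=5)); st("placed B")
hand.move_gripper(1.0); env.servo_line([X,Y,.18],v=.15)
env.movep([.38,-.08,.25],q(1.7))
for n in("scene","top"):
    c=capture(n); z=cloud(c)[...,2]; near=lambda b:abs(b[0]-.557)<.09 and abs(b[1]-.06)<.07
    print(n,"B",list(filter(near,blobs(c,kraft(c)&(abs(z-.072)<.008),.072))),"post",[b for b in blobs(c,abs(z-.107)<.007,.107) if abs(b[0]-.425)<.06 and abs(b[1]-.06)<.07])
    if n=="scene": cv2.imwrite("pics/scene5.png",cv2.resize(c["frame"][160:340,180:420],None,fx=3,fy=3))
E
```

```text
True
placed B t37.8 [0.5564 0.061  0.0466] F [0.3 0.1 3.1] w0.694 gf45
scene B [(0.5578, 0.0617, 128, 60, 1.7, [353.0, 285.0])] post [(0.428, 0.0586, 24, 21, -23.5, [366.0, 234.0])]
top B [(0.5536, 0.0598, 125, 60, 1.8, [288.0, 230.0])] post [(0.4245, 0.0566, 22, 20, -1.1, [289.0, 275.0])]
```

View pics/scene5.png

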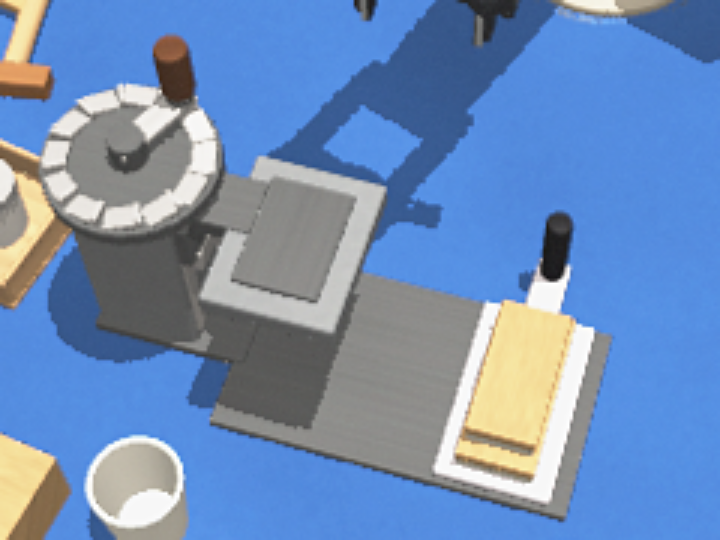

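The stack on the tray is straight, with B centred on A, and the post is free at (558,245) in the crop. Sliding the tray home next.

```bash
python3 - <<'E'
from st import *
p=np.array([.4265,.0578]); d=np.array([np.sin(np.radians(1.75)),-np.cos(np.radians(1.75))])
hand.move_gripper(.75,25)
env.movep([*p,.18],q(1.7)); print(env.servo_line([*p,.064],v=.12,stop_force=8)); st("at post")
hand.move_gripper(0,25); st("grip"); 
print(env.servo_line([*(p+.19*d),.064],v=.05,stop_force=20)); st("0.19")
print(env.servo_line([*(p+.206*d),.064],v=.02,stop_force=12)); st("home")
E
```

```text
False
at post t42.5 [0.4271 0.0577 0.0648] F [ 0.3 -0.6 -0.8] w0.751 gf0
grip t42.9 [0.4267 0.0578 0.0645] F [-1.6 -0.5  3.9] w0.273 gf24
False
0.19 t46.9 [ 0.4325 -0.1314  0.0644] F [-1.1  4.5  5.8] w0.266 gf25
True
home t47.2 [ 0.4326 -0.1313  0.0645] F [-0.3  2.5  3.8] w0.271 gf25
```

```bash
python3 - <<'E'
from st import *
p=np.array([.4265,.0578]); d=np.array([np.sin(np.radians(1.75)),-np.cos(np.radians(1.75))])
for k in range(4):
    env.wait(.3); r=env.servo_line([*(p+.206*d),.064],v=.02,stop_force=15); st(r)
    if env.current_ee_pos()[1]<-.139: break
E
```

```text
True t47.8 [ 0.4325 -0.1312  0.0644] F [-0.2  2.5  3.9] w0.276 gf26
True t48.4 [ 0.4325 -0.1311  0.0644] F [0.1 3.1 3.3] w0.278 gf28
True t49.0 [ 0.4325 -0.131   0.0643] F [0.4 3.2 3.9] w0.278 gf30
True t49.7 [ 0.4325 -0.131   0.0643] F [-1.4  4.3  4.3] w0.271 gf33
```

```bash
python3 - <<'E'
from st import *
c=capture("scene"); a=c["frame"][140:340,150:410]; cv2.imwrite("pics/scene6.png",cv2.resize(a,None,fx=3,fy=3))
c=capture("top"); pickle.dump(c,open("top6.pkl","wb")); cv2.imwrite("pics/top6.png",cv2.resize(c["frame"][170:320,250:450],None,fx=4,fy=4))
E
```

```text
(no output)
```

View pics/scene6.png

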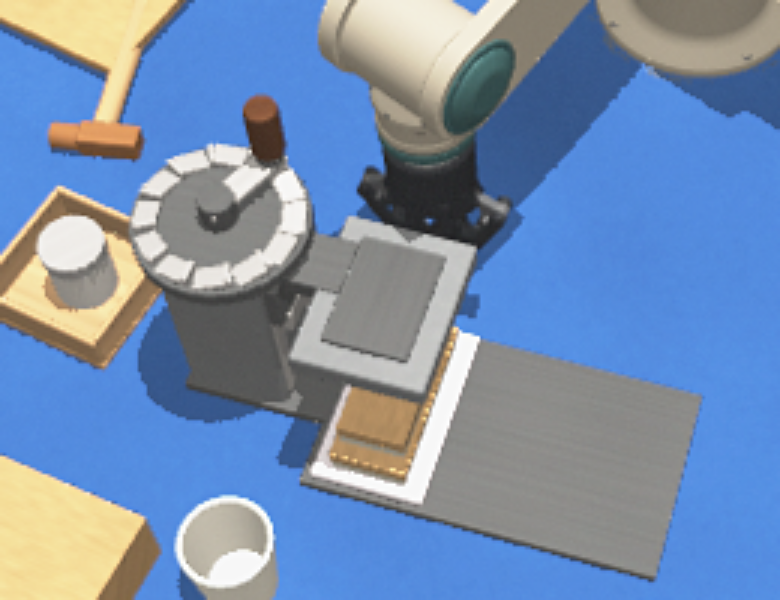

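View pics/top6.png

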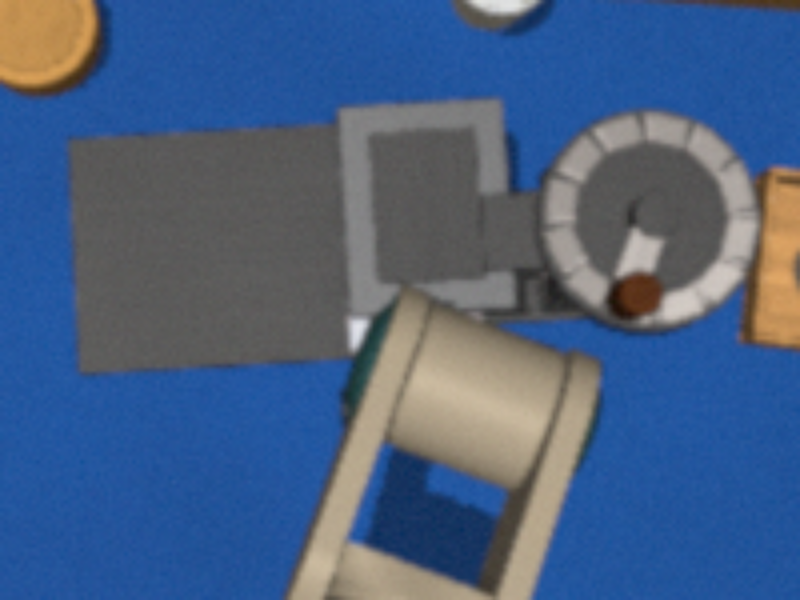

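```bash
python3 - <<'E'
from st import *
c=capture("scene"); z=cloud(c)[...,2]; f=c["frame"]
print(plane(c,[[150+312/3,140+472/3],[150+425/3,140+502/3],[150+478/3,140+340/3]],.022).round(4))
t=pickle.load(open("top6.pkl","rb"))
zt=cloud(t)[...,2]; near=lambda b:abs(b[0]-.56)<.06 and abs(b[1]+.14)<.06
print([b for b in blobs(t,(abs(zt-.192)<.012),.192) if near(b)])
print(plane(t,[[250+340/4,170+107/4],[250+502/4,170+98/4],[250+518/4,170+305/4],[250+357/4,170+312/4]],.192).round(4))
print(np.round(env.current_joint_torque(),1),np.round(env.current_wrist_force(),1),np.round(env.current_ft_torque(),2))
E
```

```text
[[ 0.6476 -0.1711  0.022 ]
 [ 0.6439 -0.0704  0.022 ]
 [ 0.4806 -0.0786  0.022 ]]
[(0.5606, -0.1382, 140, 130, 1.9, [358.0, 222.0])]
[[ 0.6271 -0.0739  0.192 ]
 [ 0.6303 -0.1813  0.192 ]
 [ 0.4928 -0.1867  0.192 ]
 [ 0.4909 -0.0811  0.192 ]]
[ -1.4 -30.  -31.4   0.2  -0.   -0. ] [-0.3  3.7  4.7] [-0.5   0.09 -0.06]
```

```bash
python3 - <<'E'
from st import *
c=capture("scene")
w=plane(c,[[150+345/3,140+218/3],[150+476/3,140+245/3],[150+424/3,140+388/3],[150+292/3,140+354/3]],.192); print(w.round(4),w.mean(0).round(4))
t=pickle.load(open("top0.pkl","rb")); s=pickle.load(open("scene0.pkl","rb"))
for n,k in(("t",t),("s",s)):
    z=cloud(k)[...,2]
    for zz in(.010,.022): print(n,zz,[b for b in blobs(k,abs(z-zz)<.005,zz,300) if abs(b[0]-.56)<.05 and abs(b[1]+.05)<.2])
p=np.array([.4265,.0578]); d=np.array([np.sin(np.radians(1.75)),-np.cos(np.radians(1.75))])
r=env.servo_line([*(p+.206*d),.064],v=.02,stop_force=25); st(r)
E
```

```text
[[ 0.4993 -0.1829  0.192 ]
 [ 0.4911 -0.0742  0.192 ]
 [ 0.6259 -0.0699  0.192 ]
 [ 0.6295 -0.1754  0.192 ]] [ 0.5614 -0.1256  0.192 ]
t 0.01 [(0.5616, -0.1193, 281, 187, -85.9, [341.0, 239.0])]
t 0.022 [(0.5274, 0.0583, 224, 102, 1.7, [290.0, 238.0])]
s 0.01 [(0.5628, -0.0918, 449, 183, -87.9, [312.0, 292.0])]
s 0.022 [(0.5568, 0.0622, 171, 100, 1.7, [352.0, 292.0])]
True t50.3 [ 0.4326 -0.1308  0.0643] F [-1.4  5.6  4.3] w0.274 gf38
```

The tray centre (y ≈ -0.127) matches the plate centre (y ≈ -0.128), and the tray is up against a hard stop, so it is home. I'll let go of the post and take the crank grip.

```bash
python3 - <<'E'
from st import *
hand.move_gripper(.6); p=env.current_ee_pos()
env.servo_line([p[0],p[1],.30],v=.15)
env.movep([.40,-.16,.38],q(1.7))
c=capture("scene"); ct=capture("top")
for k in(c,ct):
    z=cloud(k)[...,2]; print("grip",[b for b in blobs(k,abs(z-.303)<.01,.303) if abs(b[0]-.494)<.03 and abs(b[1]+.243)<.03])
print("tray",[b for b in blobs(c,(abs(cloud(c)[...,2]-.022)<.006)&(c["frame"].min(2)>150),.022) if abs(b[0]-.557)<.09 and abs(b[1]+.1)<.09])
hand.move_gripper(.65,60)
env.movep([.494,-.243,.36],q(1.7)); print(env.servo_line([.494,-.243,.260],v=.08,stop_force=8)); st("at grip")
hand.move_gripper(0,60); st("gripped")
z0=env.current_ee_pos()
env.servo_line([z0[0],z0[1],z0[2]+.013],v=.03); st("lifted"); env.wait(.3); st()
E
```

```text
grip [(0.4964, -0.2411, 30, 27, 23.3, [237.0, 177.0])]
grip [(0.4914, -0.2442, 26, 24, 88.5, [410.0, 243.0])]
tray [(0.5628, -0.1261, 172, 100, 1.8, [282.0, 284.0])]
False
at grip t55.1 [ 0.4942 -0.2431  0.2607] F [ 0.2 -0.3  0. ] w0.649 gf0
gripped t55.5 [ 0.4942 -0.2444  0.2611] F [ 0.3 -6.8  1.7] w0.312 gf59
lifted t56.1 [ 0.4945 -0.2439  0.2737] F [ 4.8  3.3 -5.4] w0.315 gf60
t56.4 [ 0.4945 -0.2438  0.2736] F [ 5.4  2.7 -4. ] w0.315 gf60
```

```bash
cat > crank.py <<'E'
from st import *
import json,sys,os
S=json.load(open("s.json")) if os.path.exists("s.json") else None
if S is None:
    A=np.array([.548,-.265]); p=np.array(env.current_ee_pos())[:2]; e=p-A
    S=dict(A=A.tolist(),phi0=float(np.arctan2(e[1],e[0])),th=0.,z=.2737)
def go(end,v=.045,step=.2):
    A=np.array(S["A"])
    while S["th"]<end-1e-6:
        S["th"]=min(end,S["th"]+step); a=S["phi0"]-S["th"]; u=np.array([np.cos(a),np.sin(a)]); tn=np.array([np.sin(a),-np.cos(a)])
        env.servo_line([*(A+.058*u),S["z"]],v=v)
        F=np.array(env.current_wrist_force()); fr=F[:2]@u
        A=A+np.clip(fr*.0001,-.0005,.0005)*u; S["A"]=A.tolist(); json.dump(S,open("s.json","w"))
        print("th%.2f t%.1f rad%.1f tan%.1f z%.1f gf%.0f A%s"%(S["th"],env.current_time(),fr,F[:2]@tn,F[2],env.current_grip_force(),A.round(4)),flush=True)
        if F[2]>-1.5 or abs(fr)>25: env.wait(.1); st("CHECK"); 
        if env.current_wrist_force()[2]>-1.5 or abs(fr)>25: print("STOP"); return False
    return True
if __name__=="__main__": go(float(sys.argv[1]),*(float(x) for x in sys.argv[2:]))
E
python3 crank.py 1.2
```

```text
th0.20 t56.8 rad-7.8 tan3.9 z-4.3 gf60 A[ 0.5484 -0.2653]
th0.40 t57.2 rad-6.6 tan4.3 z-4.5 gf60 A[ 0.5488 -0.2656]
th0.60 t57.6 rad-6.3 tan4.1 z-4.2 gf60 A[ 0.5491 -0.266 ]
th0.80 t58.0 rad-6.4 tan4.3 z-4.5 gf60 A[ 0.5492 -0.2665]
th1.00 t58.5 rad-6.1 tan3.6 z-4.3 gf60 A[ 0.5493 -0.267 ]
th1.20 t58.9 rad-5.0 tan3.5 z-5.4 gf60 A[ 0.5493 -0.2675]
```

```bash
python3 crank.py 7.6
```

```text
th1.40 t59.3 rad-5.0 tan4.5 z-4.3 gf60 A[ 0.5492 -0.268 ]
th1.60 t59.7 rad-3.7 tan4.3 z-4.2 gf60 A[ 0.5491 -0.2683]
th1.80 t60.1 rad-4.1 tan4.3 z-4.1 gf60 A[ 0.5489 -0.2687]
th2.00 t60.5 rad-2.2 tan3.5 z-4.4 gf60 A[ 0.5487 -0.2688]
th2.20 t60.9 rad-3.3 tan4.5 z-5.0 gf60 A[ 0.5484 -0.269 ]
th2.40 t61.3 rad-3.5 tan4.1 z-4.3 gf60 A[ 0.5481 -0.2691]
th2.60 t61.7 rad-2.6 tan3.3 z-4.2 gf60 A[ 0.5478 -0.2692]
th2.80 t62.1 rad-3.1 tan4.3 z-4.6 gf60 A[ 0.5475 -0.2691]
th3.00 t62.5 rad-3.3 tan4.7 z-4.5 gf60 A[ 0.5472 -0.2691]
th3.20 t63.0 rad-4.2 tan4.6 z-3.8 gf60 A[ 0.5468 -0.2689]
th3.40 t63.4 rad-2.1 tan4.3 z-4.4 gf60 A[ 0.5467 -0.2688]
th3.60 t63.8 rad-2.6 tan3.9 z-4.5 gf60 A[ 0.5465 -0.2686]
th3.80 t64.2 rad-2.4 tan3.8 z-3.8 gf60 A[ 0.5464 -0.2684]
th4.00 t64.6 rad-3.2 tan4.5 z-5.1 gf60 A[ 0.5463 -0.2681]
th4.20 t65.0 rad-2.3 tan4.1 z-4.9 gf60 A[ 0.5462 -0.2678]
th4.40 t65.4 rad-2.5 tan3.9 z-4.8 gf60 A[ 0.5462 -0.2676]
th4.60 t65.8 rad-3.9 tan3.9 z-4.6 gf60 A[ 0.5463 -0.2672]
th4.80 t66.2 rad-3.0 tan5.2 z-4.5 gf60 A[ 0.5465 -0.2669]
th5.00 t66.6 rad-2.6 tan4.4 z-4.7 gf60 A[ 0.5466 -0.2667]
th5.20 t67.0 rad-2.4 tan3.9 z-4.0 gf60 A[ 0.5468 -0.2666]
th5.40 t67.4 rad-1.0 tan3.9 z-4.9 gf60 A[ 0.5469 -0.2665]
th5.60 t67.8 rad-2.6 tan4.9 z-4.2 gf60 A[ 0.5472 -0.2665]
th5.80 t68.3 rad-3.2 tan4.3 z-4.1 gf60 A[ 0.5475 -0.2664]
th6.00 t68.7 rad-1.5 tan4.8 z-4.4 gf60 A[ 0.5476 -0.2664]
th6.20 t69.1 rad-3.4 tan4.6 z-4.3 gf60 A[ 0.5479 -0.2665]
th6.40 t69.5 rad-2.7 tan3.6 z-4.5 gf60 A[ 0.5482 -0.2667]
th6.60 t69.9 rad-2.2 tan4.3 z-4.9 gf60 A[ 0.5484 -0.2668]
th6.80 t70.3 rad-2.0 tan3.8 z-4.4 gf60 A[ 0.5485 -0.267 ]
th7.00 t70.7 rad-1.4 tan4.1 z-3.9 gf60 A[ 0.5485 -0.2671]
th7.20 t71.1 rad-2.1 tan4.4 z-4.9 gf60 A[ 0.5486 -0.2673]
th7.40 t71.5 rad-1.5 tan4.2 z-4.3 gf60 A[ 0.5486 -0.2674]
th7.60 t71.9 rad-2.0 tan3.5 z-4.3 gf60 A[ 0.5486 -0.2676]
```

```bash
python3 crank.py 8.42 .02 .05; python3 - <<'E'
from st import *
for n in("scene","top"):
    c=capture(n); pickle.dump(c,open(n+"7.pkl","wb"))
    if n=="scene": cv2.imwrite("pics/scene7.png",cv2.resize(c["frame"][140:340,150:410],None,fx=3,fy=3))
    z=cloud(c)[...,2]; 
    X=cloud(c); m=(abs(X[...,0]-.56)<.04)&(abs(X[...,1]+.128)<.03); print(n,"plate height med",np.median(z[m]),np.percentile(z[m],[25,75]))
st()
E
```

```text
th7.65 t72.2 rad-2.0 tan4.8 z-4.7 gf60 A[ 0.5486 -0.2678]
th7.70 t72.5 rad-1.6 tan4.4 z-4.9 gf60 A[ 0.5485 -0.268 ]
th7.75 t72.8 rad-0.5 tan4.5 z-4.7 gf60 A[ 0.5485 -0.268 ]
th7.80 t73.1 rad-0.8 tan3.1 z-3.5 gf60 A[ 0.5485 -0.2681]
th7.85 t73.4 rad1.0 tan3.9 z-4.3 gf60 A[ 0.5485 -0.268 ]
th7.90 t73.7 rad0.4 tan4.7 z-4.7 gf60 A[ 0.5485 -0.268 ]
th7.95 t74.0 rad-0.7 tan4.1 z-4.3 gf60 A[ 0.5485 -0.268 ]
th8.00 t74.3 rad0.2 tan4.2 z-4.4 gf60 A[ 0.5485 -0.268 ]
th8.05 t74.6 rad-0.5 tan4.2 z-4.3 gf60 A[ 0.5485 -0.2681]
th8.10 t74.8 rad-1.8 tan4.6 z-3.8 gf60 A[ 0.5484 -0.2682]
th8.15 t75.1 rad-1.0 tan2.2 z-4.0 gf60 A[ 0.5483 -0.2683]
th8.20 t75.4 rad-0.5 tan0.7 z-3.6 gf60 A[ 0.5483 -0.2683]
th8.25 t75.7 rad-1.1 tan0.4 z-4.6 gf60 A[ 0.5482 -0.2684]
th8.30 t76.0 rad0.1 tan1.0 z-4.1 gf60 A[ 0.5482 -0.2684]
th8.35 t76.3 rad1.4 tan0.2 z-3.9 gf60 A[ 0.5483 -0.2683]
th8.40 t76.6 rad-0.6 tan0.4 z-5.3 gf60 A[ 0.5483 -0.2684]
th8.42 t76.8 rad0.0 tan0.6 z-3.3 gf60 A[ 0.5483 -0.2684]
scene plate height med 0.5061603949621951 [0.10007322 0.54880224]
top plate height med 0.10151241799179278 [0.09916781 0.54505212]
t77.0 [ 0.5952 -0.2343  0.2737] F [-0.9 -1.3 -4.5] w0.317 gf60
```

View pics/scene7.png

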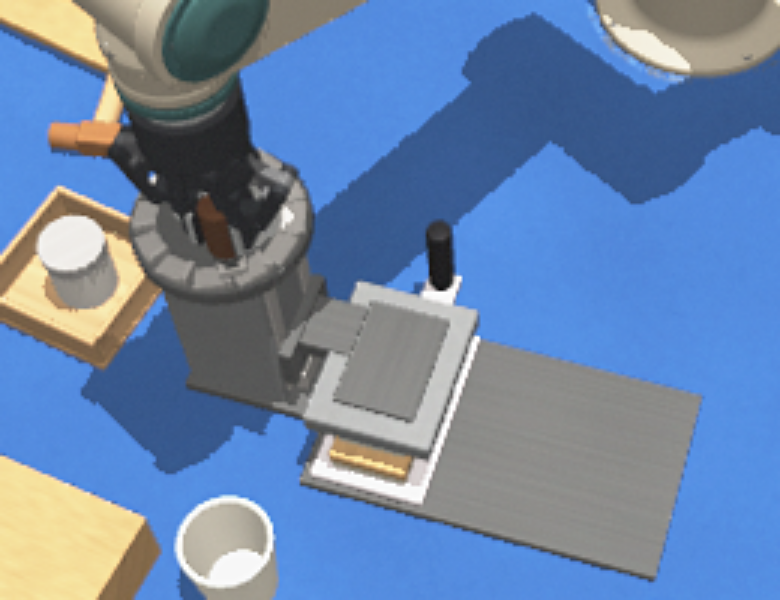

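The plate is down on the stack; the tangential push fell from 4.5 to 0.5 N at about 8.15 rad. I'll turn back a touch so the pawl sits just before the 16th tooth, then lower it and feel for the catch.

```bash
python3 - <<'E'
from crank import *
A=np.array(S["A"]);
def pos(th): a=S["phi0"]-th; return A+.058*np.array([np.cos(a),np.sin(a)]), np.array([np.sin(a),-np.cos(a)])
env.servo_line([*pos(8.34)[0],.2737],v=.02); env.servo_line([*pos(8.28)[0],.2737],v=.02); st("back")
print(env.servo_line([*pos(8.28)[0],.2612],v=.015,stop_force=9)); st("lowered")
z=env.current_ee_pos()[2]
th=8.28
while th<8.46:
    th+=.02; p,tn=pos(th); env.servo_line([*p,max(z,.2612)],v=.01); F=np.array(env.current_wrist_force()); print("th%.2f tan%.1f z%.1f"%(th,F[:2]@tn,F[2]))
    if F[:2]@tn<-5: break
st("end")
E
```

```text
back t77.7 [ 0.5899 -0.2279  0.2737] F [-0.1 -0.6 -3.9] w0.312 gf60
False
lowered t78.6 [ 0.5901 -0.2282  0.2617] F [ 1.1 -1.4 -0.4] w0.316 gf60
th8.30 tan0.4 z-1.7
th8.32 tan1.2 z-2.6
th8.34 tan1.2 z-3.0
th8.36 tan1.2 z-3.0
th8.38 tan-0.1 z-2.4
th8.40 tan-2.8 z-3.0
th8.42 tan-5.6 z-2.6
end t80.5 [ 0.5944 -0.233   0.2612] F [-5.4  3.  -2.6] w0.313 gf60
```

The pawl caught the tooth face at about 8.38 rad. I'll release, retreat and check.

```bash
python3 - <<'E'
from st import *
hand.move_gripper(.3+.3); st("open")
p=env.current_ee_pos(); env.servo_line([p[0],p[1],.40],v=.12); st("up")
env.movep([.36,.0,.40],q(1.7)); env.wait(.3)
for n in("scene","top"):
    c=capture(n); X=cloud(c); z=X[...,2]
    m=(abs(X[...,0]-.56)<.03)&(abs(X[...,1]+.128)<.02); print(n,"plate z",np.median(z[m]),
     "grip",[b for b in blobs(c,abs(z-.303)<.012,.303) if abs(b[0]-.594)<.03 and abs(b[1]+.233)<.03], "griptop",np.round(np.percentile(z[(abs(X[...,0]-.594)<.008)&(abs(X[...,1]+.234)<.008)],[50,90]),4),
     "pot",[b for b in blobs(c,abs(z-.076)<.006,.076) if abs(b[0]-.53)<.06 and abs(b[1]+.445)<.06],
     "tray",[b for b in blobs(c,(abs(z-.022)<.006)&(c["frame"].min(2)>150),.022) if abs(b[0]-.557)<.12 and abs(b[1]+.1)<.09])
    if n=="scene": cv2.imwrite("pics/scene8.png",c["frame"])
st()
E
```

```text
open t80.9 [ 0.5954 -0.2346  0.2624] F [ 0.3 -0.1  0.5] w0.599 gf0
up t82.2 [ 0.5954 -0.2346  0.3992] F [-1.6 -0.1 -0.8] w0.600 gf0
scene plate z 0.09920257767097018 grip [(0.5952, -0.2296, 30, 26, 23.3, [224.0, 212.0])] griptop [0.1264 0.3014] pot [(0.5278, -0.4428, 60, 59, -15.5, [173.0, 221.0])] tray [(0.5635, -0.1259, 170, 100, 1.6, [286.0, 287.0])]
top plate z 0.09998060611218562 grip [(0.5903, -0.2317, 26, 24, 88.5, [403.0, 202.0])] griptop [0.3031 0.3054] pot [(0.5265, -0.4456, 58, 57, -3.0, [464.0, 235.0])] tray [(0.4638, -0.1309, 99, 56, -87.7, [354.0, 257.0])]
t83.8 [ 3.602e-01 -1.000e-04  3.999e-01] F [ 0.1 -1.3 -0. ] w0.602 gf0
```

View pics/scene8.png

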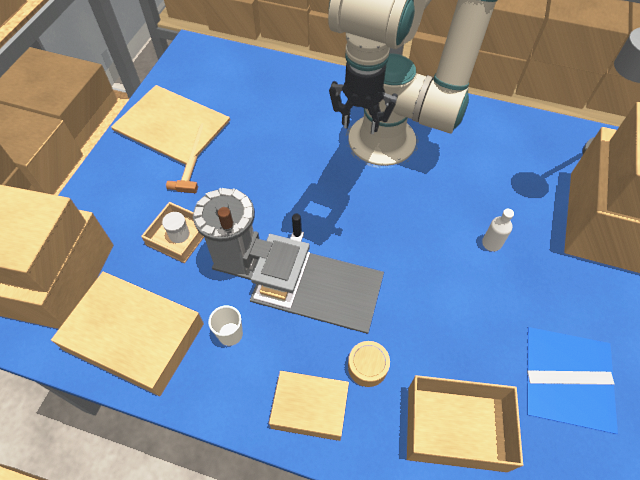

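The plate rests on the stack at (280,262). The grip top reads 0.303 m, so the pawl is down. The tray is home, the pot stands in the crate, and the bystanders haven't moved.

```bash
python3 -c "
from rig import job
print(job.hand_in())"
```

```text
the job is handed in; nothing more can be done
None
```

I handed the job in at about 84 s of the 210 s allowed: the pot stands in the crate, boxes A and B (the only two there) are stacked on the tray, the tray is home, the plate rests on the stack, and the pawl is back down in the ratchet.

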